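# Unlatch the cold chisel, draw it from its stand and hold it up level for inspection

### The job

The edge of the cold chisel is to be inspected: swing the hasp loop of its stand up and well back past upright, draw the chisel out of the slanting tube, turn it level and hold it still in the gripper at least 20 cm above the bench. Finish while still holding it there, clear of everything else, with its hasp left swung back. Leave the other two tools, their hasps and everything else on the bench as they are.

Things in the scene. Friction and masses are not known exactly. Their poses are not given: they have to be found in the camera images.
- chisel: cold chisel: dark steel bar with flats, 180 mm long, 16 x 14 mm thick, about 0.2 kg (varies), the longest of the three tools; about 88 mm of it sticks out of its stand at 45 degrees. Origin: mid-length on its underside (its centre line is 7 mm along +z, 16 mm size along x). +y points along the bar to the butt (upper end, y = +90 mm); the cutting edge (y = -90 mm) is down in the tube
- chisel_edge (a point): middle of the chisel's cutting edge, on its centre line
- stand_chisel: stand of the cold chisel: square steel tube (30 mm outside, 20 mm bore, 92 mm deep, closed below) at 45 degrees on a 130 x 56 x 8 mm plate fixed to the bench. Origin: underside centre of the plate; +x away from the robot (yaw within 0.2 rad), +z up. The bore rises towards -x to its mouth at (-14, 0, 87) mm. Three like stands change places between starts
- socket_floor (a point): middle of the bottom of the bore of the chisel's stand; the edge starts on it
- hasp_chisel (a joint): hasp of the chisel's stand: U-shaped loop of 6 mm round steel, pivoted at both sides of the tube. 0 = lying along the tube, its crossbar in front of the tool's butt; grows as it swings up and over, away from the robot; 0.785 = upright; stop at 1.8. Stays where left; about 1 N at the crossbar moves it. Starts at 0 to 0.1
- hasp_chisel_tab (a point): middle of the thumb tab of the chisel's hasp: the loop's 8 mm thick crossbar, 107 mm from the pivot line and along the stand's y, runs on past the loop (22 mm) at the +y side to a 12 mm ball 56 mm from the middle; this point is on the bar, 39 mm from the middle
- hasp_chisel_pivot (a point): middle of the pivot line of the chisel's hasp, at (-6, 0, 80) mm of the stand; the line runs along the stand's y
- drift: round brass drift, 150 mm long, 18 mm thick, in another of the stands, under its hasp; leave it. Origin mid-length on its underside, +y towards its upper end
- punch: taper punch, bright steel, 135 mm long, 12 mm thick, in the third stand, under its hasp; leave it. Origin mid-length on its underside, +y towards its upper end
- stand_drift: the same kind of stand, holding the brass drift; same frame
- stand_punch: the same kind of stand, holding the taper punch; same frame
- hasp_drift (a joint): hasp loop of the drift's stand, same build and values; leave it closed
- hasp_punch (a joint): hasp loop of the punch's stand, same build and values; leave it closed
- caliper: vernier caliper, 200 x 68 x 7 mm, lying loose near the front left; bystander
- pencil: red pencil, 142 x 9 x 8 mm, lying loose at the left; bystander
- spanner_a: open-ended spanner, 188 x 36 x 8 mm, lying loose before the stands; bystander
- bush: steel bush, 42 mm across, 36 mm high, loose at the front right; bystander
- bolt_a: bolt standing on its head, 34 x 30 x 83 mm, loose at the front right; bystander
- gauge_block: ground steel block, 75 x 50 x 25 mm, lying loose at the front right; bystander

How it is judged:
By the outcome, as a careful person would: the job done as asked, in the order asked, and still so for the second after the job is handed in, while the arm keeps its last pose, push and grip.
It also fails if it takes over 48 s, if anything falls off the work surface, if the arm or the gripper's body presses on something with over 40 N, if the wrist force passes 120 N, or if a joint passes its speed limit or range.

### The arm

A 6-joint arm with a two-finger parallel gripper is mounted at the origin on a cart in front of the work surface, level with it; the furniture and walls round the work are solid. World frame = base frame: x ahead of the robot, y to its left, z up, the work surface at z = 0. Lengths are in mm, angles in rad, forces in N, time in s.
With the tool pointing down it reaches from about 300 to 775 mm from the base axis. Payload 14.6 kg.
Tool frame: the origin (TCP) lies midway between the tips of the shut fingers; the grasp point (between the pads) lies 19 mm behind it; z points along the fingers, y is the line along which they close (so a half turn about z gives the same grasp; the last joint's range is limited). The gripper opens to 94 mm and grips with 3 to 60 N. Pads are 16 mm wide; open, the fingers measure 119 mm over their backs; the gripper's body (75 mm by 177 mm) begins 78 mm behind the grasp point.
Start: joints at [1.04, 0.3, 1.521, -0, 1.321, -0.067], TCP at [246.038, 491.889, 205.446] pointing down, gripper open.
Joint ranges: [-3.03, 3.03], [-0.79, 2.21], [0.23, 2.52], [-1.04, 4.18], [0, 3.07], [-2.55, 2.55]. Speed limits (rad/s): [2.22, 2.22, 2.57, 3.14, 3.14, 3.14].

### API

Orientations are given as [roll, pitch, yaw] about the fixed x, y, z axes, in that order (R = Rz(yaw) Ry(pitch) Rx(roll)).
In Python, from cell import manip, camera gives the robot as it stands.
- The arm moves only by the tool move_arm, never from a script. Its arguments are lists of equal length, an entry for each row: "dp": the shift along the world's x, y, z in mm, a list of three; "rotation": the turn, a rotation vector about the world's x, y, z in rad, a list of three; "hand": the opening, from 0 (shut) to 1 (fully open). A call has 1 to 10 rows; each row shifts and turns the commanded pose from where the row before left it; what a row does not reach is not made up. A row lasts 1/8 s, in which the tool goes at most 62.5 mm and 10.7 degrees, less where a joint would pass 70% of its speed; a pose out of reach is approached as far as the arm can. A call with a gripper value outside its range is refused whole. The fingers move at their own pace and stop on an object; "newtons" is the grip in N (left out, the last holds). Time passes only in rows, so rows that do not move let the fingers close. It gives the time, the measured TCP pose, the force, the opening and the grip force at its end, in the units of the state.
- manip.read_state(): the state, without advancing time (a new reading comes with each control period).
- camera(name): name is "scene" or "top" or "wrist"; returns a dict with "image" (400x640x3 uint8, red, green, blue), "fx", "fy", "cx", "cy" (pixels), "R" (3x3) and "t" (3): a world point X has camera coordinates R X + t; the wrist camera has in their place "mount" (4x4, takes a point from camera to tool coordinates, whose origin is the TCP and whose axes are the flange's). Camera axes: x right, y down, z forward; pixel columns grow to the right and rows downward; lengths in mm; the calibration is good to about 2 mm. The wrist camera is an equidistant fisheye: a pixel r from the principal point sees the ray r / f radians off the axis. A picture is of the moment at which its call begins: read the wrist's pose just before it. There is no depth.
- manip.sign_off(): hands the job in; it is judged then, once.
The state is a dict: "clock": time; "joints": joint angles; "qd": joint speeds; "effort": joint torques, N m; "eef_pos": TCP position; "eef_rot": TCP orientation; "wrist_force": force on the tool from outside, world axes, zero at the start; "moment": the same for the moment, N m; "finger_gap": finger opening in mm; "finger_force": force on a finger pad.
Only numpy, scipy, OpenCV 4.12 (cv2) and the standard library are available. Lean on these libraries where they do the work, as an engineer would, in place of code of your own. Each camera call takes 0.05 s, during which the arm holds its last target. There are 200 camera calls.

## Working session

There is one attempt and no reset: what is moved stays moved. The work goes in short steps, Python scripts to look and compute and a tool call to move; the robot and the scene stay as the last step left them, time stands still between calls to the robot, and variables do not carry over. Pictures are saved under pics/ and viewed, at most 10 in all, crops included, and the job is handed in when it is done.

Besides the shell and the picture viewer there is one more tool, called after "Request:" by a JSON object that holds its "api" and its "payload", one argument or row to a line. move_arm: Moves the arm, as the interface text tells. Its arguments: {"type":"object","properties":{"dp":{"type":"array","items":{"type":"array","items":{"type":"number"}}},"rotation":{"type":"array","items":{"type":"array","items":{"type":"number"}}},"hand":{"type":"array","items":{"type":"number"}},"newtons":{"type":"number"}},"required":["dp","rotation","hand"]}

```bash
mkdir -p pics; ls
python3 - <<'E'
from cell import manip,camera
import cv2,numpy as np
for n in("scene","top"):
    c=camera(n);cv2.imwrite(f"pics/{n}0.png",c["image"][:,:,::-1])
    print(n,{k:np.round(v,3).tolist() for k,v in c.items() if k!="image"})
c=camera("wrist");print({k:np.round(v,3).tolist() for k,v in c.items() if k!="image"})
print(manip.read_state())
E
```

```text
pics
scene {'fx': 496.982, 'fy': 496.982, 'cx': 311.957, 'cy': 194.038, 'R': [[0.526, -0.85, 0.025], [-0.431, -0.292, -0.854], [0.733, 0.439, -0.52]], 't': [-275.64, 309.987, 1402.718]}
top {'fx': 449.245, 'fy': 449.245, 'cx': 314.82, 'cy': 196.513, 'R': [[-0.019, -1.0, 0.007], [-0.998, 0.018, -0.061], [0.061, -0.008, -0.998]], 't': [-15.252, 478.062, 1719.745]}
{'fx': 309.707, 'fy': 309.707, 'cx': 319.9, 'cy': 199.976, 'mount': [[-0.001, -0.96, -0.281, 82.7], [1.0, -0.001, 0.0, -0.589], [-0.0, -0.281, 0.96, -180.124], [0.0, 0.0, 0.0, 1.0]]}
{'clock': 0.15, 'joints': array([ 1.04040809e+00,  3.00316926e-01,  1.52141595e+00,  1.19205633e-06,
        1.32068808e+00, -6.65960239e-02]), 'qd': array([ 1.09340293e-04, -7.49313337e-04, -1.84492581e-03,  6.04799386e-05,
        1.66883214e-03,  7.31884143e-04]), 'effort': array([ 5.68532978e-04, -5.31958258e+01, -3.52820814e+01,  7.08011398e-02,
        2.36225640e-02, -1.05939500e-04]), 'eef_pos': array([245.94368626, 491.73665766, 205.04075725]), 'eef_rot': array([-3.14076626e+00, -5.62733697e-05,  2.67780012e+00]), 'wrist_force': array([ 0.37213146,  0.5044849 , -0.53288411]), 'moment': array([ 0.00859801,  0.00125467, -0.0295395 ]), 'finger_force': 0.0, 'finger_gap': 94.22590984100482}
```

View pics/scene0.png

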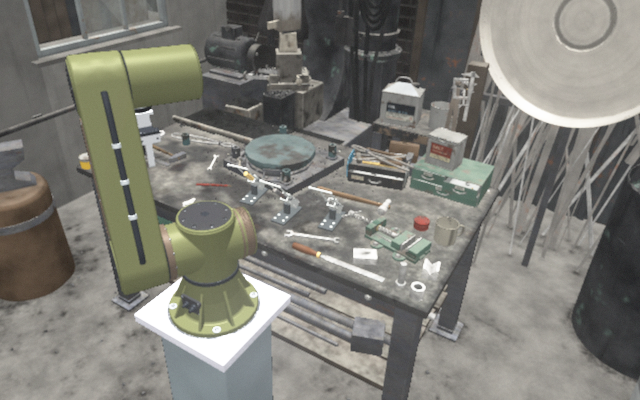

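View pics/top0.png

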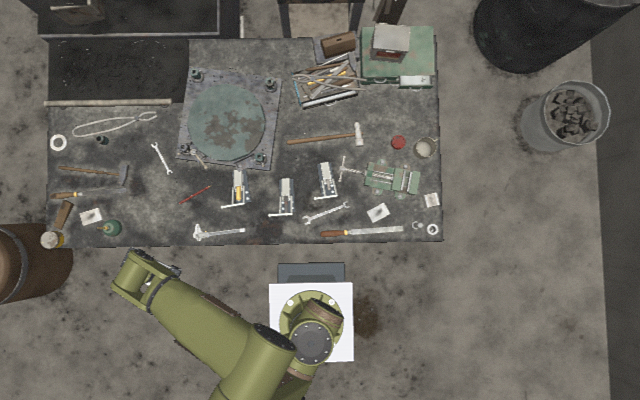

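The scene and top views show three stands at top pixels (239,187), (286,196) and (325,180). The left one holds the brass drift. I'll zoom in to tell the other two apart.

Run:
```python
import cv2,numpy as np
t=cv2.imread("pics/top0.png")[155:225,215:350];s=cv2.imread("pics/scene0.png")[170:240,235:370]
f=lambda a:cv2.resize(a,(780,300*780//780+100) if 0 else None,fx=5.7,fy=4.2,interpolation=cv2.INTER_CUBIC)
cv2.imwrite("pics/crop0.png",np.vstack([f(t),f(s)]))
```

```text
(no output)
```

View pics/crop0.png

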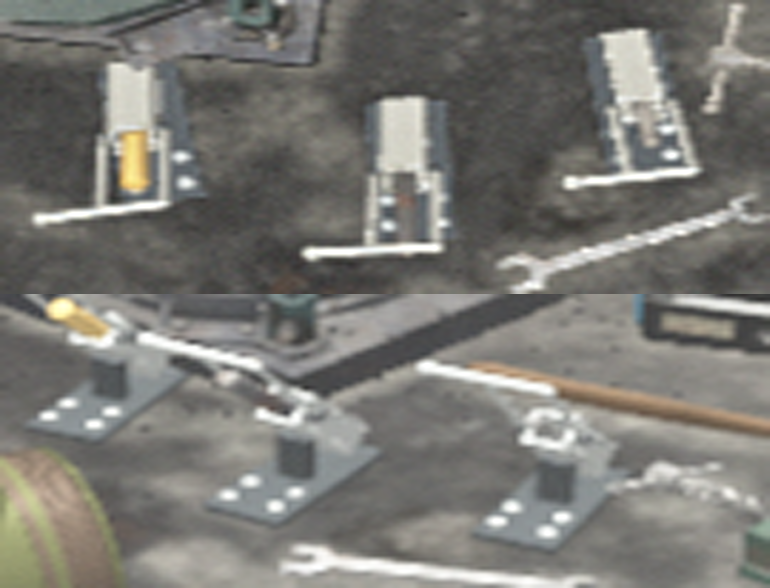

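The middle stand holds the dark bar, so that is the chisel. The right stand holds the short bright punch. The chisel's hasp tab ball is near top pixel (270,215). I'll move the wrist camera over it, with the closing line along world x.

Request:
{"api": "move_arm", "payload": {
  "dp": [
    [19,-43,18],
    [19,-43,18],
    [19,-43,18],
    [19,-43,18],
    [19,-43,18],
    [19,-43,18],
    [19,-43,18],
    [0,0,0]
  ],
  "rotation": [
    [0,0,-0.158],
    [0,0,-0.158],
    [0,0,-0.158],
    [0,0,-0.158],
    [0,0,-0.158],
    [0,0,-0.158],
    [0,0,-0.158],
    [0,0,0]
  ],
  "hand": [0.35,0.35,0.35,0.35,0.35,0.35,0.35,0.35]
}}

```text
clock: 1.15
eef_pos: [380.1, 189.0, 332.5]
eef_rot: [3.14, -0.0, 1.566]
wrist_force: [-0.5, 0.4, 0.1]
finger_gap: 33.2
finger_force: 0.0
```

```bash
cat > h.py <<'E'
from cell import manip,camera
import cv2,numpy as np,json
from scipy.spatial.transform import Rotation as Ro
np.set_printoptions(precision=1,suppress=True)
def shot(name,out):
    s=manip.read_state();c=camera(name)
    cv2.imwrite(f"pics/{out}.png",c["image"][:,:,::-1])
    d={k:np.array(v).tolist() for k,v in c.items() if k!="image"}
    d["pos"]=s["eef_pos"].tolist();d["rot"]=s["eef_rot"].tolist()
    json.dump(d,open(f"pics/{out}.json","w"));return s
def ray(out,u,v):
    d=json.load(open(f"pics/{out}.json"));p=np.array([(u-d["cx"])/d["fx"],(v-d["cy"])/d["fy"]])
    if "mount" in d:
        r=np.hypot(*p);q=np.array([*(p/r*np.sin(r)),np.cos(r)]) if r>0 else np.array([0,0,1.])
        M=np.array(d["mount"]);T=Ro.from_euler("xyz",d["rot"])
        return T.apply(M[:3,3])+d["pos"],T.apply(M[:3,:3]@q)
    R=np.array(d["R"]);return -R.T@np.array(d["t"]),R.T@np.array([*p,1])
def onz(out,u,v,z):
    o,d=ray(out,u,v);return o+d*(z-o[2])/d[2]
def tri(*obs):
    A=np.zeros((3,3));b=np.zeros(3)
    for a in obs:
        o,d=ray(*a);d=d/np.linalg.norm(d);P=np.eye(3)-np.outer(d,d);A+=P;b+=P@o
    x=np.linalg.solve(A,b)
    return x,[float(np.linalg.norm(np.cross(x-ray(*a)[0],ray(*a)[1]/np.linalg.norm(ray(*a)[1])))) for a in obs]
E
python3 - <<'E'
from h import *
s=shot("wrist","w1");print(s["clock"],s["eef_pos"],s["eef_rot"],s["joints"])
i=cv2.imread("pics/w1.png");cv2.imwrite("pics/w1b.png",cv2.resize(i,(800,500)))
E
```

```text
1.15 [380.1 189.  332.5] [ 3.1 -0.   1.6] [ 0.4 -0.1  1.6 -0.   1.6  0.4]
```

View pics/w1b.png

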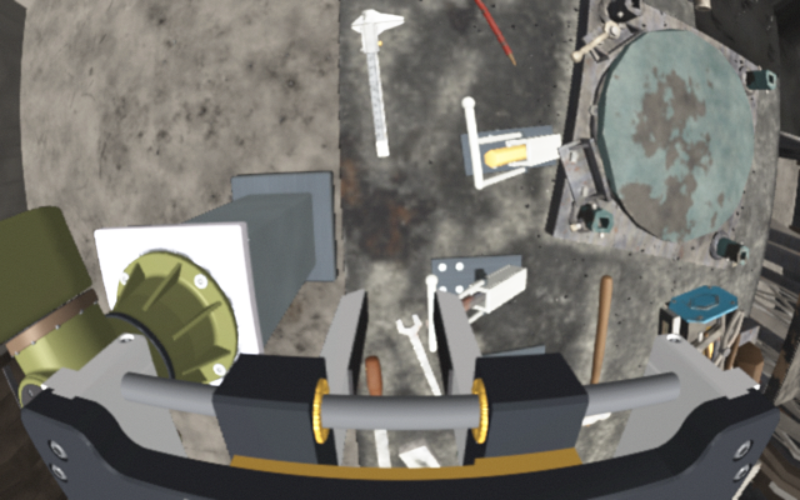

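In the wrist view (1.25x) the chisel's hasp ball is at (432,282), the crossbar's far end at (433,348), and the tube's upper face runs from about (480,293) to (520,280). I'll triangulate from those.

Run:
```python
from h import *
shot("top","t1");shot("scene","s1")
w=("w1",345.6,225.6);t=("t1",269.7,215.5);s=("s1",259.9,180)
for o in([w,t,s],[w,t],[w,s]):print(tri(*o))
print("xbar end", tri(("w1",346.4,278.4),("t1",292.2,213.8)), onz("t1",292.2,213.8,156),onz("w1",346.4,278.4,156))
i=cv2.imread("pics/w1.png")[195:300,320:440];cv2.imwrite("pics/w1c.png",cv2.resize(i,None,fx=5.5,fy=5.5,interpolation=cv2.INTER_CUBIC))
```

```text
(array([407. , 137.6, 166.3]), [3.1870203158446015, 2.545812463340853, 1.1340848938125996])
(array([407.3, 137.2, 166.5]), [2.8257044277396104, 2.825704427739704])
(array([409. , 138.5, 165.6]), [1.737945006928579, 1.7379450069287972])
xbar end (array([411.7,  58.4, 157.4]), [2.40297905102654, 2.402979051026597]) [409.3  58.2 156. ] [414.2  57.8 156. ]
```

View pics/w1c.png

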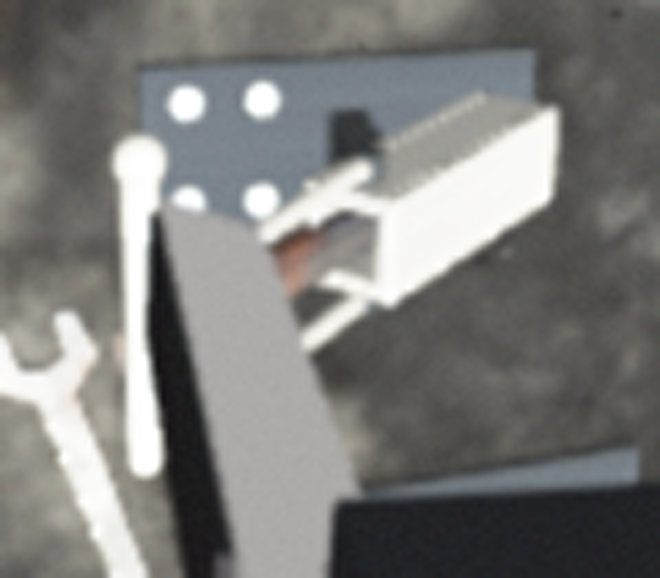

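Run:
```python
from h import *
c=lambda u,v:(320+u/5.5,195+v/5.5)
W=lambda u,v,z:onz("w1",*c(u,v),z)
b=W(138,160,160);e=W(145,468,160);print("ball,end",b,e,"yaw",np.arctan2(-(b-e)[0],(b-e)[1]))
p=W(140,68,8);q=W(535,50,8);print("plate +y edge",p,q,"yaw",np.arctan2(q[1]-p[1],q[0]-p[0]))
yaw=np.arctan2(q[1]-p[1],q[0]-p[0])
ex=np.array([np.cos(yaw),np.sin(yaw)]);ey=np.array([-ex[1],ex[0]])
o=(p+q)[:2]/2-28*ey;print("stand origin",o,"pivot",o-6*ex,"mouth",o-14*ex,"tab@0",o-81.7*ex+39*ey,"ball@0",o-81.7*ex+56*ey)
# mouth upper edge corners, z = 87+10.6
for u,v in((383,205),(392,303)):print(W(u,v,97.6))
print("bolts mid",(W(186,103,8)+W(186,200,8))/2,(W(262,100,8)+W(262,199,8))/2)
```

```text
ball,end [410.1 137.  160. ] [413.8  57.5 160. ] yaw 0.047329308038788084
plate +y edge [423.4 110.    8. ] [551.4 114.9   8. ] yaw 0.03790302403321787
stand origin [488.5  84.5] pivot [482.5  84.2] mouth [474.5  83.9] tab@0 [405.3 120.3] ball@0 [404.7 137.3]
[482.   99.5  97.6]
[486.8  70.2  97.6]
bolts mid [438.7  81.9   8. ] [463.1  82.3   8. ]
```

Request:
{"api": "move_arm", "payload": {
  "dp": [
    [10,-23,-44],
    [10,-23,-44],
    [10,-22.5,-44],
    [0,0,0],
    [0,0,-20],
    [0,0,-20],
    [0,0,-20],
    [0,0,0]
  ],
  "rotation": [
    [0,0,0.015],
    [0,0,0.015],
    [0,0,0.015],
    [0,0,0],
    [0,0,0],
    [0,0,0],
    [0,0,0],
    [0,0,0]
  ],
  "hand": [0.35,0.35,0.35,0.35,0.35,0.35,0.35,0.35],
  "newtons": 5
}}

```text
clock: 2.3
eef_pos: [408.7, 123.6, 139.9]
eef_rot: [-3.141, -0.0, 1.619]
wrist_force: [-0.2, -0.6, 0.5]
finger_gap: 32.9
finger_force: 0.0
```

Run:
```python
from h import *
s=shot("wrist","w2");print(s["clock"],s["eef_pos"],s["eef_rot"],s["wrist_force"])
i=cv2.imread("pics/w2.png")[150:350,220:460];cv2.imwrite("pics/w2b.png",cv2.resize(i,(720,600)))
```

```text
2.3 [408.7 123.6 139.9] [-3.1 -0.   1.6] [-0.2 -0.6  0.5]
```

View pics/w2b.png

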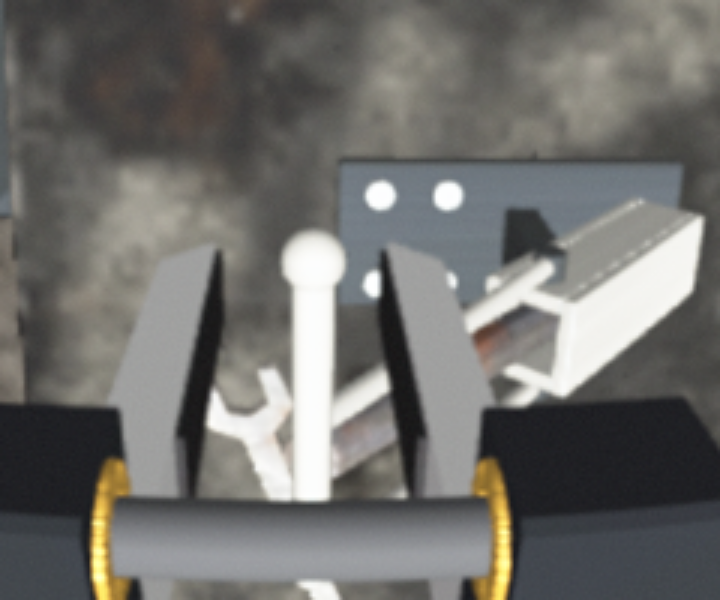

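The tab bar sits between the open fingers, with the ball in front, so it is straddled. I'll narrow the gap, then follow the arc.

Request:
{"api": "move_arm", "payload": {
  "dp": [
    [1,-3,0],
    [0,0,0],
    [0,0,0]
  ],
  "rotation": [
    [0,0,0],
    [0,0,0],
    [0,0,0]
  ],
  "hand": [0.16,0.16,0.16]
}}

```text
clock: 2.72
eef_pos: [410.2, 119.4, 139.9]
eef_rot: [3.141, -0.0, 1.617]
wrist_force: [-0.2, 0.2, -0.0]
finger_gap: 15.1
finger_force: 0.0
```

Request:
{"api": "move_arm", "payload": {
  "dp": [
    [12.7,0.6,9.8],
    [14,0.6,7.8],
    [15,0.6,5.7],
    [15.7,0.6,3.3],
    [16.1,0.6,0.9],
    [15.9,0.6,-1.5],
    [15.6,0.6,-3.9],
    [14.8,0.6,-6.1],
    [13.8,0.6,-8.3],
    [12.3,0.6,-10.2]
  ],
  "rotation": [
    [0,0,0],
    [0,0,0],
    [0,0,0],
    [0,0,0],
    [0,0,0],
    [0,0,0],
    [0,0,0],
    [0,0,0],
    [0,0,0],
    [0,0,0]
  ],
  "hand": [0.16,0.16,0.16,0.16,0.16,0.16,0.16,0.16,0.16,0.16]
}}

```text
clock: 3.98
eef_pos: [556.5, 125.4, 136.7]
eef_rot: [3.141, -0.0, 1.617]
wrist_force: [-1.4, -0.3, 0.7]
finger_gap: 15.2
finger_force: 0.3
```

Run:
```python
from h import *
s=shot("wrist","w3");print(s["clock"],s["eef_pos"],s["eef_rot"],s["wrist_force"],s["finger_gap"])
i=cv2.imread("pics/w3.png")[100:350,170:470];cv2.imwrite("pics/w3b.png",cv2.resize(i,(720,600)))
```

```text
3.975 [556.5 125.4 136.7] [ 3.1 -0.   1.6] [-1.4 -0.3  0.7] 15.227531158087949
```

View pics/w3b.png

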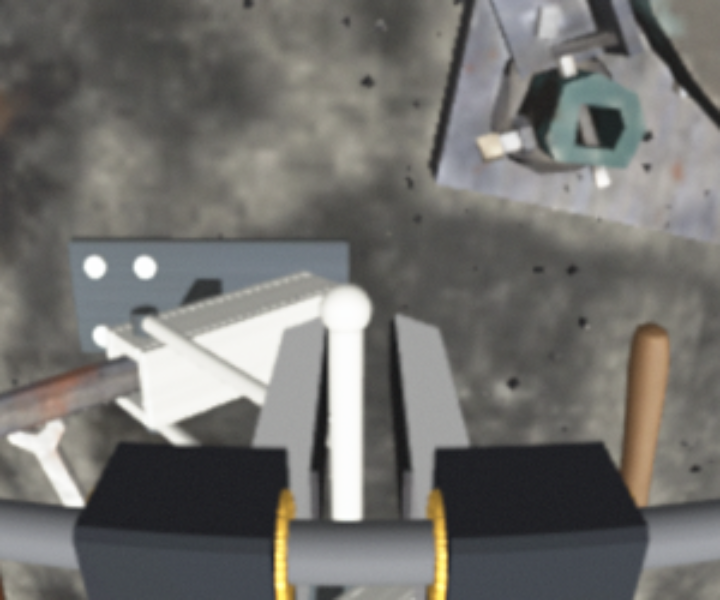

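The hasp is swung well back, at about 1.5 rad. I'll release it, lift away, and turn the gripper over the chisel.

Request:
{"api": "move_arm", "payload": {
  "dp": [
    [0,0,0],
    [0,0,0],
    [0,0,30],
    [0,0,50],
    [0,0,20]
  ],
  "rotation": [
    [0,0,0],
    [0,0,0],
    [0,0,0],
    [0,0,0],
    [0,0,0]
  ],
  "hand": [0.3,0.3,0.3,0.3,0.5]
}}

```text
clock: 4.65
eef_pos: [556.3, 125.5, 240.5]
eef_rot: [3.137, -0.001, 1.617]
wrist_force: [-0.3, 0.0, 0.4]
finger_gap: 35.1
finger_force: 0.0
```

Request:
{"api": "move_arm", "payload": {
  "dp": [
    [-12,-5,-3],
    [-12,-5,-3],
    [-12,-5,-3],
    [-12,-5,-3],
    [-12,-5,-3],
    [-12,-5,-3],
    [-12,-5,-3],
    [-12,-4,-3],
    [-13,-4,-3],
    [0,0,0]
  ],
  "rotation": [
    [0,0,0.174],
    [0,0,0.174],
    [0,0,0.174],
    [0,0,0.174],
    [0,0,0.174],
    [0,0,0.174],
    [0,0,0.174],
    [0,0,0.174],
    [0,0,0.174],
    [0,0,0]
  ],
  "hand": [0.6,0.6,0.6,0.6,0.6,0.6,0.6,0.6,0.6,0.6]
}}

```text
clock: 5.9
eef_pos: [446.5, 82.3, 210.5]
eef_rot: [3.142, 0.001, -3.102]
wrist_force: [-0.7, 0.3, -0.2]
finger_gap: 56.1
finger_force: 0.0
```

Run:
```python
from h import *
s=shot("wrist","w4");print(s["clock"],s["eef_pos"],Ro.from_euler("xyz",s["eef_rot"]).as_matrix().round(3),s["wrist_force"],s["finger_gap"],s["joints"])
i=cv2.imread("pics/w4.png")[100:350,170:470];cv2.imwrite("pics/w4b.png",cv2.resize(i,(720,600)))
```

```text
5.9 [446.5  82.3 210.5] [[-1. -0.  0.]
 [-0.  1.  0.]
 [-0.  0. -1.]] [-0.7  0.3 -0.2] 56.12306438058578 [ 0.1  0.1  1.8  0.   1.3 -1.5]
```

View pics/w4b.png

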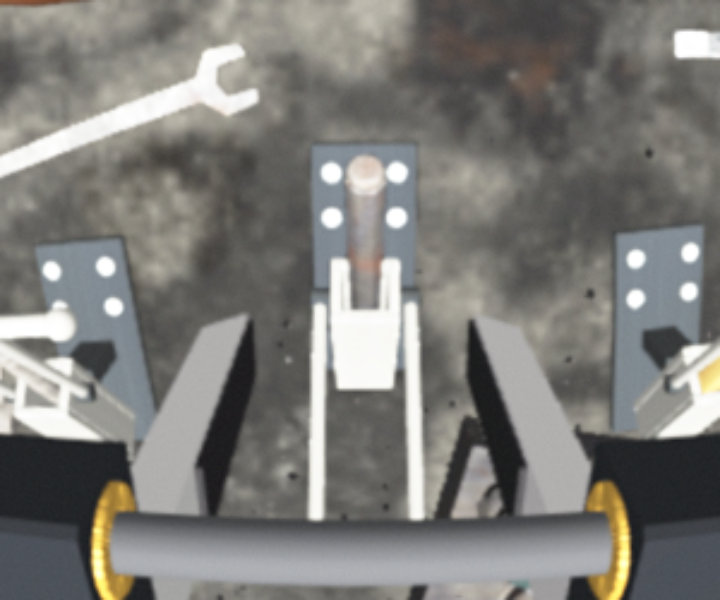

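Run:
```python
from h import *
c=lambda u,v:("w4",170+u/2.4,100+v/2.4)
print("butt",onz(*c(366,172),148)," bar at mouth",onz(*c(366,290),85))
for u,v in((340,258),(392,258),(366,312)):
    for z in(76,87,98,110,120):print(z,onz(*c(u,v),z))
```

```text
butt [411.2  82.8 148. ]  bar at mouth [476.  86.  85.]
76 [464.6  74.   76. ]
87 [461.1  74.2  87. ]
98 [457.5  74.4  98. ]
110 [453.7  74.5 110. ]
120 [450.5  74.7 120. ]
76 [463.7  97.1  76. ]
87 [460.2  96.5  87. ]
98 [456.7  95.8  98. ]
110 [452.9  95.1 110. ]
120 [449.7  94.6 120. ]
76 [490.   86.7  76. ]
87 [485.5  86.4  87. ]
98 [481.1  86.1  98. ]
110 [476.3  85.8 110. ]
120 [472.3  85.6 120. ]
```

The bar lies at y of about 84 between the fingers. I'll descend and grip it.

Request:
{"api": "move_arm", "payload": {
  "dp": [
    [0,1.5,-35],
    [0,0,-35],
    [0,0,-30],
    [0,0,-15],
    [0,0,0],
    [0,0,0],
    [0,0,0],
    [0,0,0]
  ],
  "rotation": [
    [0,0,0],
    [0,0,0],
    [0,0,0],
    [0,0,0],
    [0,0,0],
    [0,0,0],
    [0,0,0],
    [0,0,0]
  ],
  "hand": [0.6,0.6,0.6,0.6,0.1,0.1,0.1,0.1],
  "newtons": 50
}}

```text
clock: 6.95
eef_pos: [447.2, 83.9, 95.5]
eef_rot: [3.142, 0.001, -3.101]
wrist_force: [-0.9, -0.1, 0.1]
finger_gap: 19.8
finger_force: 0.0
```

```bash
python3 -c "
from h import *
s=manip.read_state();print(s['clock'],s['eef_pos'],s['wrist_force'],s['finger_gap'],s['finger_force'])"
```

```text
6.95 [447.2  83.9  95.5] [-0.9 -0.1  0.1] 19.819901431541556 0.0
```

Request:
{"api": "move_arm", "payload": {
  "dp": [
    [0,0,0],
    [0,0,0],
    [0,0,0],
    [0,0,0]
  ],
  "rotation": [
    [0,0,0],
    [0,0,0],
    [0,0,0],
    [0,0,0]
  ],
  "hand": [0.1,0.1,0.1,0.1],
  "newtons": 60
}}

```text
clock: 7.45
eef_pos: [447.1, 83.9, 95.2]
eef_rot: [3.142, 0.0, -3.1]
wrist_force: [-1.1, -0.0, 5.3]
finger_gap: 13.6
finger_force: 60.0
```

Request:
{"api": "move_arm", "payload": {
  "dp": [
    [-7,-0.3,7],
    [-7,-0.3,7],
    [-7,-0.3,7]
  ],
  "rotation": [
    [0,0,0],
    [0,0,0],
    [0,0,0]
  ],
  "hand": [0.1,0.1,0.1]
}}

```text
clock: 7.82
eef_pos: [425.3, 83.0, 116.5]
eef_rot: [-3.142, 0.0, -3.1]
wrist_force: [0.9, -0.2, -0.6]
finger_gap: 13.5
finger_force: 60.0
```

Run:
```python
from h import *
s=shot("wrist","w5");print(s["clock"],s["eef_pos"],s["wrist_force"],s["finger_gap"])
i=cv2.imread("pics/w5.png")[100:350,170:470];cv2.imwrite("pics/w5b.png",cv2.resize(i,(600,500)))
```

```text
7.825 [425.3  83.  116.5] [ 0.9 -0.2 -0.6] 13.502635938572517
```

View pics/w5b.png

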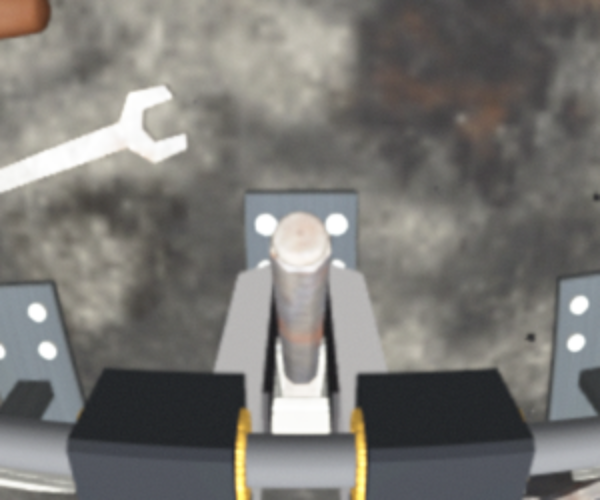

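The chisel is held between the fingers and comes along. I'll continue the pull.

Request:
{"api": "move_arm", "payload": {
  "dp": [
    [-7,-0.3,7],
    [-7,-0.3,7],
    [-7,-0.3,7],
    [-7,-0.3,7],
    [-7,-0.3,7],
    [-7,-0.3,7],
    [-7,-0.3,7],
    [-7,-0.3,7],
    [-5,-0.3,7],
    [0,0,10]
  ],
  "rotation": [
    [0,0,0],
    [0,0,0],
    [0,0,0],
    [0,0,0],
    [0,0,0],
    [0,0,0],
    [0,0,0],
    [0,0,0],
    [0,0,0],
    [0,0,0]
  ],
  "hand": [0.1,0.1,0.1,0.1,0.1,0.1,0.1,0.1,0.1,0.1]
}}

```text
clock: 9.12
eef_pos: [364.7, 80.3, 189.5]
eef_rot: [-3.142, -0.0, -3.1]
wrist_force: [0.3, 0.3, -1.4]
finger_gap: 13.4
finger_force: 60.0
```

Request:
{"api": "move_arm", "payload": {
  "dp": [
    [0,0,35],
    [0,0,45],
    [0,0,45],
    [10,0,45],
    [25,0,5],
    [25,0,0],
    [25,0,0],
    [25,0,0],
    [25,0,0],
    [0,0,0]
  ],
  "rotation": [
    [0,0,0],
    [0,0,0],
    [0,0,0],
    [0,0,0],
    [0.0066,-0.157,0],
    [0.0066,-0.157,0],
    [0.0066,-0.157,0],
    [0.0066,-0.157,0],
    [0.0066,-0.157,0],
    [0,0,0]
  ],
  "hand": [0.1,0.1,0.1,0.1,0.1,0.1,0.1,0.1,0.1,0.1]
}}

```text
clock: 10.38
eef_pos: [499.2, 80.2, 362.9]
eef_rot: [3.141, 0.782, -3.101]
wrist_force: [0.5, 0.7, -1.6]
finger_gap: 13.5
finger_force: 60.0
```

Run:
```python
from h import *
s=shot("wrist","w6");shot("scene","s6");shot("top","t6");print(s["clock"],s["eef_pos"],Ro.from_euler("xyz",s["eef_rot"]).as_matrix().round(3),s["wrist_force"],s["moment"],s["finger_gap"])
a=cv2.imread("pics/s6.png")[70:270,180:420];b=cv2.imread("pics/w6.png")[0:400,100:540]
t=cv2.imread("pics/t6.png")[140:240,200:360]
l=cv2.resize(a,(420,350));m=cv2.resize(t,(420,250));r=cv2.resize(b,(380,345));r=cv2.copyMakeBorder(r,0,255,0,0,0)
cv2.imwrite("pics/v6.png",np.hstack([np.vstack([l,m]),r]))
```

```text
10.375 [499.2  80.2 362.9] [[-0.7 -0.   0.7]
 [-0.   1.   0. ]
 [-0.7  0.  -0.7]] [ 0.5  0.7 -1.6] [ 0.   0.6 -0. ] 13.494982584377398
```

View pics/v6.png

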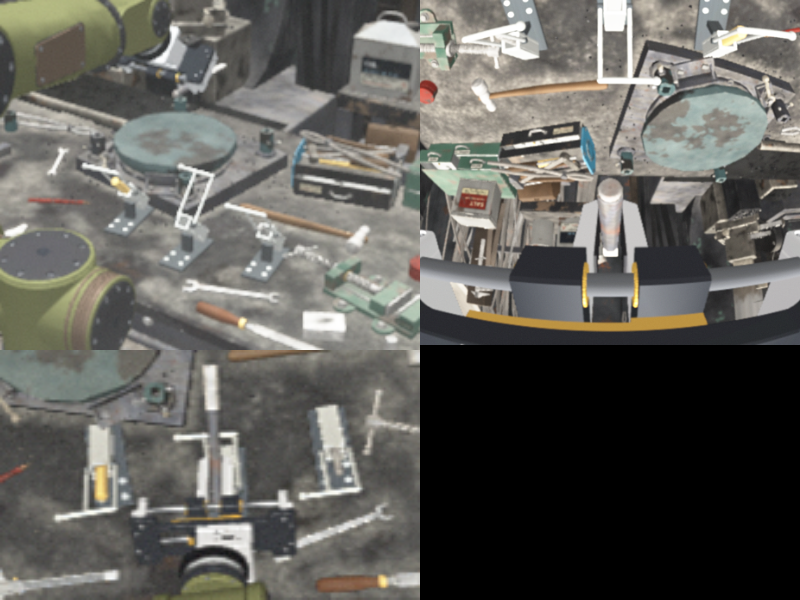

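The chisel is held roughly level, with the edge pointing away from the robot. Its hasp is swung back and the other two hasps are closed. I'll check whether the bar turned in the grip, using the butt's position before and after, and from its edge in the top view.

Run:
```python
from h import *
a=cv2.imread("pics/w5.png",0);b=cv2.imread("pics/w6.png",0)
T=a[200:240,300:340];R=cv2.matchTemplate(b[180:260,280:360],T,cv2.TM_CCOEFF_NORMED);_,v,_,l=cv2.minMaxLoc(R);print("match",v,np.array(l)+[280,180],"was 300,200")
# px per rad of bar tilt at the butt: bar 50 mm from grasp point at 45deg in tool frame
import json
d=json.load(open("pics/w6.json"));M=np.linalg.inv(np.array(d["mount"]))
for t in np.radians([40,45,50]):
    p=M@[50*np.sin(t),0,-19-50*np.cos(t),1];p=p[:3];r=np.arctan2(np.hypot(*p[:2]),p[2]);print(np.degrees(t),d["cx"]+d["fx"]*r*p[0]/np.hypot(*p[:2]),d["cy"]+d["fy"]*r*p[1]/np.hypot(*p[:2]))
print("edge on top ray at z=383:",onz("t6",279.6,146.8,383))
```

```text
match 0.46081894636154175 [300 203] was 300,200
40.0 320.4926569454413 230.78774148118947
45.0 320.4846761710533 221.37777523889454
50.0 320.47584221680745 212.57950304230272
edge on top ray at z=383: [609.5  83.7 383. ]
```

Run:
```python
from h import *
for n in("w5","w6"):
    i=cv2.imread(f"pics/{n}.png").astype(int);c=i[195:300,317:324].mean(1)
    print(n,[tuple(x) for x in c[0:52:1].mean(1).astype(int)[:,None].tolist()].__repr__().replace("(","").replace(",)",""))
    # horizontal outline of the bar per row: left/right strongest edges
    g=np.abs(cv2.Sobel(i.mean(2),cv2.CV_64F,1,0))
    for r in range(204,236,4):print(r,295+g[r,295:320].argmax(),320+g[r,320:345].argmax(),end=" | ")
    print()
```

```text
w5 [87, 100, 130, 146, 149, 148, 148, 147, 147, 146, 151, 177, 205, 214, 213, 212, 212, 212, 211, 211, 208, 207, 211, 217, 221, 218, 215, 214, 217, 219, 226, 235, 242, 245, 245, 244, 239, 230, 234, 238, 229, 194, 176, 176, 181, 182, 180, 176, 176, 179, 180, 179]
204 318 336 | 208 298 342 | 212 297 343 | 216 298 342 | 220 306 334 | 224 305 335 | 228 309 334 | 232 299 342 | 
w6 [152, 152, 151, 152, 155, 155, 146, 126, 102, 78, 79, 115, 150, 162, 160, 158, 156, 155, 155, 155, 152, 149, 149, 152, 158, 160, 158, 155, 155, 157, 160, 171, 202, 232, 246, 251, 253, 253, 247, 232, 222, 224, 218, 210, 212, 216, 218, 215, 212, 213, 216, 217]
204 305 332 | 208 305 326 | 212 308 331 | 216 306 334 | 220 305 334 | 224 306 334 | 228 308 335 | 232 312 338 |
```

The butt stays within about 1 px of where it was before the turn, so the bar has not slipped and is level. I'll let the arm settle and hand in.

Request:
{"api": "move_arm", "payload": {
  "dp": [
    [0,0,0],
    [0,0,0],
    [0,0,0],
    [0,0,0]
  ],
  "rotation": [
    [0,-0.003,0],
    [0,0,0],
    [0,0,0],
    [0,0,0]
  ],
  "hand": [0.1,0.1,0.1,0.1]
}}

```text
clock: 11.02
eef_pos: [499.9, 80.3, 364.0]
eef_rot: [3.141, 0.788, -3.101]
wrist_force: [0.5, 0.2, -2.3]
finger_gap: 13.5
finger_force: 60.0
```

```bash
python3 -c "
from h import *
s=manip.read_state();print(s['clock'],s['eef_pos'],s['eef_rot'],abs(s['qd']).max(),s['finger_gap'])
print(manip.sign_off())"
```

```text
11.025 [499.9  80.3 364. ] [ 3.1  0.8 -3.1] 0.0018882961783883853 13.473605083795205
the job is handed in; nothing more can be done
None
```

The job is handed in at 11 s: the chisel is drawn out and held still and level (to about 2°) about 38 cm above the bench, its hasp is swung back to about 1.5 rad, and in the last pictures the other two tools and hasps looked undisturbed.

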